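# Park the castored tool caddy in its self-latching bay

## Robot

A 7-joint arm with a two-finger parallel gripper is mounted at the origin on a cart in front of the work surface, level with it; the furniture and walls round the work are solid. World frame = base frame: x ahead of the robot, y to its left, z up, the work surface at z = 0. Lengths are in m, angles in rad, forces in N, time in s.
With the tool pointing down it reaches from about 0.4 to 0.9 m from the base axis. Payload 5.5 kg.
Tool frame: the origin (TCP) lies midway between the tips of the shut fingers; the grasp point (between the pads) lies 19 mm behind it (grasp_offset is the distance from the TCP to the grasp point, in m); z points along the fingers, y is the line along which they close (so a half turn about z gives the same grasp; the last joint's range is limited). The gripper opens to 92 mm and grips with 3 to 60 N. Pads are 19 mm wide; open, the fingers measure 130 mm over their backs; the gripper's body (75 mm by 190 mm) begins 47 mm behind the grasp point.
Start: joints at [-1.067, 0.501, -0.427, 1.55, 0.221, 1.138, -0.21], TCP at [0.155, 0.631, 0.198] pointing down, gripper open.
Joint ranges: [-2.88, 2.88], [-0.31, 2.03], [-1.54, 1.56], [0.2, 2.42], [-1.41, 4.55], [0.19, 2.02], [-2.57, 2.57]. Speed limits (rad/s): [2.57, 2.57, 3.14, 3.14, 3.14, 3.14, 3.14].

## Interface

Orientations are given as a 3x3 rotation matrix whose columns are the frame's x, y, z axes.
In Python, from cell import * gives the robot as it stands.
- The arm moves only by the shell command python3 -m creep 'ROWS' [FORCE]. ROWS is JSON, a list that holds one entry, the list of rows, each a list of 5 numbers: the shift along the tool's x, y, z in units of 25 cm (1.0 is 25 cm), then the turn about the tool's z in units of 90 degrees (1.0 is 90 degrees), then the opening, from 0 (shut) to 1 (fully open). In form: [[[x, y, z, twist, fingers], ...]]. A call has 1 to 12 rows; each row is the pose to reach, as a shift and turn from the pose commanded when the call began, along the tool's axes at that moment; what a row does not reach only later rows make up. A row lasts 1/10 s, in which the tool goes at most 50 mm and 8.59 degrees, less where a joint would pass 70% of its speed; a pose out of reach is approached as far as the arm can. A call with a number of a shift or a turn outside -1 to 1 is refused whole. A call with a gripper value outside its range is refused whole. The fingers move at their own pace and stop on an object; FORCE is the grip in N (left out, the last holds). Time passes only in rows, so rows that repeat a pose let the fingers close. It gives the time, the measured TCP pose, the force, the opening and the grip force at its end, in the units of the state.
- get_obs(): the state, without advancing time (a new reading comes with each control period).
- get_image(name): name is "scene" or "top"; returns (picture, depth): 420x560x3 uint8, red, green, blue; 420x560 float32, m along the optical axis (not along the pixel's ray), 0 where there is no reading.
- get_calibration(name): a dict with "K" (3x3 intrinsics, pixels), "D" ([k1, k2, p1, p2, k3] as OpenCV has them; the pictures are not rectified), "origin" and "orientation" of the camera in the world. Camera axes: x right, y down, z forward; pixel columns grow to the right and rows downward; lengths in m; the calibration is good to about 2 mm. A picture is of the moment at which its call begins. get_calibration takes no time and is no camera call.
- hand_in(): hands the job in; it is judged then, once.
Trained networks look in the newest picture that a camera, given by its name, has taken for a name from the list of things; names that differ only in an ending like _2 or _b are one class to them, and where a whole thing is asked for, a point or a joint stands for the part that bears it (a point fixed in the world has none). Each returns a list of dicts, best first, with "p" (0 to 1); they miss things now and then, are a little off and sometimes report something else, mostly with a low value. They report only what shows in the picture. A call takes as long as a camera call.
- boxes_of(camera, name): "at" ([x, y, z] in m, in world coordinates, good to about 4 mm: the middle of the surface that is visible of it).
The state is a dict: "t": time; "q": joint angles; "qvel": joint speeds; "effort": joint torques, N m; "tcp_pos": TCP position; "tool_rot": TCP orientation; "wrist_force": force on the tool from outside, world axes, zero at the start; "wrist_torque": the same for the moment, N m; "gripper_width": finger opening in m; "grasp_force": force on a finger pad.
Only numpy, scipy, OpenCV 4.12 (cv2) and the standard library are available. Lean on these libraries where they do the work, as an engineer would, in place of code of your own. Each camera call takes 0.05 s, during which the arm holds its last target. There are 200 camera calls.

## Task

Take the little plywood caddy by its push handle and roll it ahead on the open bench until both front swivel castors trail straight behind their pivots, then steer it nose first into the wooden parking bay. Push it in gently, against the spring buffer, until the catch drops behind the steel staple on its nose and holds it there, and let go. Never ram the bay, keep the glass jar standing in the caddy, and leave the other things on the bench where they are.

Things in the scene. Friction and masses are not known exactly. Their poses are not given: they have to be found in the camera images.
- caddy: Plywood tray on wheels, 150 long x 110 wide, floor 42 and side walls 72 mm above the bench (nose wall 62), 0.6 to 0.95 kg in all, with a jar and a few tools in it. Origin on the bench under the middle of the tray; +x ahead (to the nose), +y to its left, z up. Two fixed wheels at the handle end, two swivel castors at the nose end, all 25 mm across.
- caddy_handle (a point): Middle of the push handle: a round rubber sleeve 13 mm thick and 70 mm long along the caddy's y, 105 mm behind the caddy's origin and 88 mm above the bench, free all round; axes as the caddy's.
- caddy_axle (a point): Point on the bench midway between the two fixed wheels, 50 mm behind the caddy's origin. The caddy rolls along its x and turns about this point; dragged sideways the wheels scrub (a few N).
- caddy_nose (a point): Point on the bench below the middle of the caddy's nose wall, 75 mm ahead of its origin. In front of the wall stands a 6 mm steel staple, its cross bar 18 mm ahead of the wall, 70 mm up and 48 mm wide.
- castor_left (a joint): Swivel angle of the left front castor: 0 when its wheel trails straight behind the pivot (towards the handle), positive counter-clockwise from above; turns freely all the way round. Pivot 48 mm ahead of the caddy's origin, 42 mm left, trail 12 mm. Starts well off straight, sticking out past the tray, where it would foul the bay; comes straight after about 60 mm of rolling ahead.
- castor_right (a joint): The same for the right front castor (pivot 42 mm right; same sense: positive counter-clockwise).
- bay: Wooden parking bay screwed to the bench: two side cheeks 50 mm high, 118 mm apart (4 mm clear each side of the tray), flared at the mouth; 163 mm deep. Origin on the bench in the middle of its mouth, +x leads straight in, z up. A grey stop block is clamped anywhere within 30 mm on a rail along its middle; its buffer's pad stands 46 to 76 mm in from the mouth: not measured, to be felt for.
- buffer (a joint): Spring buffer of the stop block: 0 out, grows in m as the nose wall presses it in; starts at about 3 N, rises 0.8 N per mm to the hard stop at 10 mm (11 N). From 4 to 5 mm on the catch can drop behind the staple; after letting go the catch holds the caddy with the buffer about 4 mm in. Not caught, it pushes the caddy out again.
- pawl (a joint): The catch: a hinged steel hook above the buffer with a sloping lead, lightly sprung. 0 down, positive (rad) lifted; the staple lifts it about 0.2 rad in passing (a few N of push), then it drops back to 0.
- glass_jar: Glass jar 63 mm wide, 70 mm tall, standing loose in the caddy's tray; origin at the middle of its foot, z along it.
- rouge_tin: Round tin 58 x 23 mm on the bench beyond the bay; stays where it is. Origin under its middle.
- sanding_block: Wooden block 60 x 29 x 18 mm on the bench beyond the caddy's lane; stays where it is. Origin under its middle.
- flux_pot: Small pot 39 mm wide, 22 mm high, on the near side of the lane; stays where it is. Origin under its middle.

How it is judged:
On the way, in this order (a step that is already met when the one before it is completed fails the run):
1. both castors trail straight (within 0.3 rad) while the caddy's nose is still outside the bay (value of joint castor_left between -0.3 and 0.3 rad and value of joint castor_right between -0.3 and 0.3 rad and x of caddy_nose in the frame of bay below 0 m), for 0.1 s.
2. the caddy's nose is in the bay, in line with it (x of caddy_nose in the frame of bay above 0.025 m and angle between the x axis of caddy and the x axis of bay, either way round below 0.12 rad and y of caddy_nose in the frame of bay between -0.008 and 0.008 m), for 0.1 s.
At the end, for the whole second after the job is handed in: The caddy rests in the bay in line with it (within 8 mm and 0.12 rad), held by the dropped catch (under 0.08 rad) with the buffer 2.5 to 7 mm in and nobody touching it; the glass jar stands upright (within 0.2 rad) in the tray (value of joint buffer between 0.0025 and 0.007 m and value of joint pawl below 0.08 rad and x of caddy_nose in the frame of bay above 0.045 m and angle between the x axis of caddy and the x axis of bay, either way round below 0.12 rad and linear speed of caddy below 0.02 m/s and angle between glass_jar's own z axis and vertical below 0.2 rad and height (world z) of glass_jar above 0.03 m and y of caddy_nose in the frame of bay between -0.008 and 0.008 m and x of glass_jar in the frame of caddy between -0.075 and 0.075 m and y of glass_jar in the frame of caddy between -0.055 and 0.055 m).
It fails at once if the caddy bears on the bay with more than 20 N (contact force between caddy and bay above 20 N).
It fails at once if the glass jar tips over (angle between glass_jar's own z axis and vertical above 0.5 rad).
It fails at once if the rouge tin, sanding block or flux pot is moved by more than 20 mm (distance of any of rouge_tin, sanding_block, flux_pot from where it was at the start of the episode above 0.02 m).
It also fails if it takes over 45 s, if anything falls off the work surface, if the arm or the gripper's body presses on something with over 40 N, if the wrist force passes 120 N, or if a joint passes its speed limit or range.

## Working session

There is one attempt and no reset: what is moved stays moved. The work goes in short steps, Python scripts to look and compute and a shell command to move; the robot and the scene stay as the last step left them, time stands still between calls to the robot, and variables do not carry over. Pictures are saved under pics/ and viewed, at most 10 in all, crops included, and the job is handed in when it is done.

```bash
mkdir -p pics
cat > h.py <<'E'
from cell import *
import numpy as np, cv2
def cloud(name):
    im,d=get_image(name); c=get_calibration(name)
    K=np.array(c["K"]);D=np.array(c["D"]);R=np.array(c["orientation"]);o=np.array(c["origin"])
    v,u=np.mgrid[0:d.shape[0],0:d.shape[1]]
    n=cv2.undistortPoints(np.stack([u,v],-1).reshape(-1,1,2).astype(np.float64),K,D).reshape(d.shape+(2,))
    P=np.concatenate([n*d[...,None],d[...,None]],-1)@R.T+o
    P[d==0]=np.nan
    return im,d,P
E
python3 - <<'E'
from h import *
o=get_obs(); print(o["t"],o["tcp_pos"],np.round(o["tool_rot"],3).tolist())
for n in("top","scene"):
    im,d,P=cloud(n); cv2.imwrite(f"pics/{n}0.png",im[...,::-1]); np.save(f"{n}0.npy",P)
    print(n,get_calibration(n)["origin"])
    for k in("caddy","caddy_handle","castor_left","castor_right","bay","buffer","glass_jar","rouge_tin","sanding_block","flux_pot"):
        print(k,[(np.round(b["at"],3).tolist(),round(b["p"],2)) for b in boxes_of(n,k)[:2]])
E
```

```text
0.0 [0.15484407 0.63051256 0.19716896] [[-0.971, 0.238, -0.001], [0.238, 0.971, -0.002], [0.0, -0.002, -1.0]]
top [ 0.32725907 -0.13007045  1.10952746]
caddy [([0.522, -0.249, 0.051], 0.59)]
caddy_handle []
castor_left []
castor_right []
bay [([0.511, 0.106, 0.05], 0.56)]
buffer []
glass_jar [([0.502, -0.214, 0.078], 0.71), ([0.522, -0.25, 0.053], 0.41)]
rouge_tin [([0.657, -0.326, 0.021], 0.57)]
sanding_block []
flux_pot [([0.385, -0.058, 0.007], 0.83)]
scene [-0.03123432 -0.5765869   0.53465573]
caddy [([0.49, -0.263, 0.06], 0.66)]
caddy_handle [([0.492, -0.264, 0.055], 0.8)]
castor_left [([0.481, -0.188, 0.007], 0.61)]
castor_right []
bay [([0.499, 0.09, 0.035], 0.73)]
buffer [([0.513, 0.056, 0.045], 0.6)]
glass_jar [([0.492, -0.228, 0.089], 0.6)]
rouge_tin [([0.642, -0.332, 0.026], 0.62)]
sanding_block [([0.672, -0.007, 0.017], 0.52)]
flux_pot [([0.374, -0.058, 0.011], 0.53)]
```

View pics/top0.png

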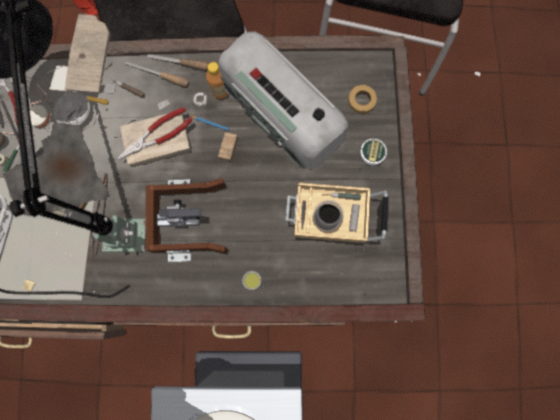

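View pics/scene0.png

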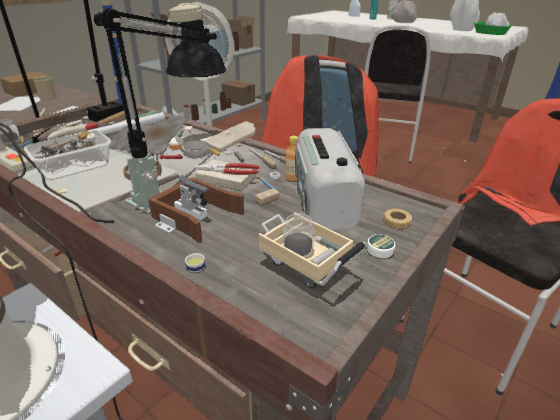

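The top view shows the bay at about (150–225, 185–250), its mouth facing right (world −y). The caddy is at (295–370, 185–242) with its staple at (292, 210) and its black handle at (383, 215). The flux pot is at (251, 280), the sanding block at (228, 146) and the lamp on the left. Next I'll fit the poses of the caddy and the bay.

Run:
```python
from h import *
P=np.load("top0.npy"); im=cv2.imread("pics/top0.png")
def reg(u0,u1,v0,v1,z0,z1):
    Q=P[v0:v1,u0:u1].reshape(-1,3); return Q[(Q[:,2]>z0)&(Q[:,2]<z1)]
def rect(n,Q):
    r=cv2.minAreaRect((Q[:,:2]*1000).astype(np.float32)); print(n,len(Q),r, np.round(np.median(Q,0),4))
rect("tray walls",reg(290,378,178,248,.055,.08))
rect("handle",reg(376,400,190,242,.078,.1))
rect("staple",reg(280,298,190,232,.06,.08))
rect("bay cheeks",reg(140,232,175,258,.044,.056))
# cheek segments (straight part) 
for n,a in(("near cheek",(150,230,238,258)),("far cheek",(150,230,176,196))):
    Q=reg(*a,.042,.058); 
    ys=np.arange(-.1,.2,.01)
    for y in ys:
        q=Q[abs(Q[:,1]-y)<.004]
        if len(q)>3: print(n,round(y,3),q[:,0].min().round(4),q[:,0].max().round(4),len(q))
rect("castor low",reg(285,310,170,260,.008,.035))
rect("block",reg(215,240,130,162,.01,.025)); rect("flux",reg(238,265,268,292,.012,.03))
# bench z
print(np.nanmedian(P[260:290,280:390,2]))
b=cv2.resize(im[165:265,130:410],None,fx=2.85,fy=2.85,interpolation=cv2.INTER_CUBIC); cv2.imwrite("pics/crop0.png",b)
```

```text
tray walls 1541 ((516.75390625, -231.90960693359375), (185.971435546875, 111.34540557861328), 85.08917999267578) [ 0.5139 -0.2249  0.0636]
handle 276 ((506.75482177734375, -333.6629333496094), (13.298782348632812, 100.13487243652344), 84.17034912109375) [ 0.5063 -0.3326  0.0916]
staple 177 ((517.3073120117188, -143.24737548828125), (25.008281707763672, 78.86731719970703), 89.14942169189453) [ 0.5203 -0.1435  0.0663]
bay cheeks 1444 ((514.0108642578125, 84.88238525390625), (157.3755340576172, 169.05508422851562), 2.630941152572632) [0.5091 0.1187 0.0492]
near cheek -0.0 0.4391 0.4494 18
near cheek 0.01 0.439 0.4516 21
near cheek 0.02 0.4429 0.4539 23
near cheek 0.03 0.4452 0.456 24
near cheek 0.04 0.4453 0.4563 21
near cheek 0.05 0.4456 0.4561 23
near cheek 0.06 0.4456 0.4565 23
near cheek 0.07 0.4438 0.4542 21
near cheek 0.08 0.4434 0.4541 22
near cheek 0.09 0.4434 0.4544 24
near cheek 0.1 0.4433 0.4543 20
near cheek 0.11 0.4421 0.4544 21
near cheek 0.12 0.4437 0.4523 19
near cheek 0.13 0.4436 0.4524 20
near cheek 0.14 0.4438 0.4546 20
near cheek 0.15 0.4437 0.4682 45
far cheek 0.01 
[... 194 characters left out ...]
5737 0.5867 25
far cheek 0.08 0.5732 0.5837 25
far cheek 0.09 0.5731 0.5845 22
far cheek 0.1 0.5729 0.5847 24
far cheek 0.11 0.5721 0.5844 22
far cheek 0.12 0.5726 0.5853 22
far cheek 0.13 0.5714 0.5826 19
far cheek 0.14 0.5717 0.5827 22
far cheek 0.15 0.5602 0.5833 28
far cheek 0.16 0.56 0.5831 25
castor low 1 ((466.57806396484375, -178.92234802246094), (0.0, 0.0), 0.0) [ 0.4666 -0.1789  0.0342]
block 316 ((679.0667724609375, -2.2963180541992188), (26.774829864501953, 61.54710388183594), 75.7671890258789) [ 0.6783 -0.0025  0.0177]
flux 82 ((379.7323303222656, -56.871734619140625), (34.068397521972656, 38.747920989990234), 0.33307981491088867) [ 0.3795 -0.0568  0.0173]
-0.0004403064771976162
```

View pics/crop0.png

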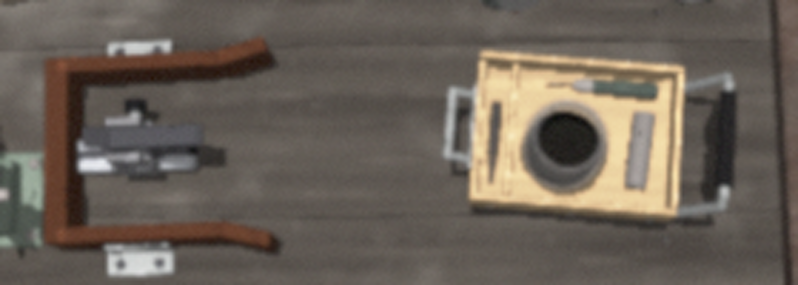

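Run:
```python
from h import *
for n in("top","scene"):
    P=np.load(n+"0.npy").reshape(-1,3)
    Q=P[(P[:,2]>.13)&(P[:,0]>-.1)&(P[:,0]<.9)&(P[:,1]>-.5)&(P[:,1]<.8)]
    print(n,len(Q))
    for z0,z1 in((.13,.25),(.25,.4),(.4,.6),(.6,1)):
        q=Q[(Q[:,2]>=z0)&(Q[:,2]<z1)]
        g,c=np.unique(np.floor(q[:,:2]/.05).astype(int),axis=0,return_counts=True)
        print(z0,[(round(a*.05,2),round(b*.05,2)) for (a,b),k in zip(g,c) if k>8])
```

```text
top 15927
0.13 [(np.float64(0.45), np.float64(0.2)), (np.float64(0.6), np.float64(-0.25)), (np.float64(0.6), np.float64(-0.2)), (np.float64(0.6), np.float64(0.25)), (np.float64(0.6), np.float64(0.3)), (np.float64(0.6), np.float64(0.35)), (np.float64(0.65), np.float64(-0.3)), (np.float64(0.65), np.float64(-0.25)), (np.float64(0.65), np.float64(-0.2)), (np.float64(0.65), np.float64(-0.15)), (np.float64(0.65), np.float64(0.25)), (np.float64(0.65), np.float64(0.3)), (np.float64(0.65), np.float64(0.35)), (np.float64(0.7), np.float64(-0.25)), (np.float64(0.7), np.float64(-0.2)), (np.float64(0.7), np.float64(-0.15)), (np.float64(0.7), np.float64(-0.1)), (np.float64(0.75), np.float64(-0.2)), (np.float64(0.75), np.float64(-0.15)), (np.float64(0.75), np.float64(-0.1)), (np.float64(0.75), np.float64(-0.05)), (np.float64(0.75), np.float64(0.3)), (np.float64(0.75), np.float64(0.35)), (np.float64(0.75), np.float64(0.4)), (np.float64(0.8), np.float64(-0.2)), (np.float64(0.8), np.float64(-0.15)), (np.float64(0.8), np.float64(-0.1)), (np.float64(0.8), np.float64(-0.05)), (np.float64(0.8), np.float64(
[... 2720 characters left out ...]
), np.float64(0.35)), (np.float64(0.8), np.float64(0.4)), (np.float64(0.8), np.float64(0.45)), (np.float64(0.85), np.float64(0.3)), (np.float64(0.85), np.float64(0.35)), (np.float64(0.85), np.float64(0.4))]
0.4 [(np.float64(0.4), np.float64(0.2)), (np.float64(0.45), np.float64(0.2)), (np.float64(0.45), np.float64(0.25)), (np.float64(0.5), np.float64(0.2)), (np.float64(0.55), np.float64(0.2)), (np.float64(0.55), np.float64(0.25)), (np.float64(0.6), np.float64(0.25)), (np.float64(0.65), np.float64(0.25)), (np.float64(0.75), np.float64(0.4)), (np.float64(0.8), np.float64(0.35)), (np.float64(0.8), np.float64(0.4)), (np.float64(0.85), np.float64(0.35)), (np.float64(0.85), np.float64(0.4))]
0.6 []
```

```bash
python3 -m creep '[[[-0.39,-0.65,0,0,0.6],[-0.39,-0.65,0,0,0.6],[-0.39,-0.65,0,0,0.6],[-0.39,-0.65,0,0,0.6],[-0.66,-0.91,0,0,0.6],[-0.66,-0.91,0,0,0.6],[-0.66,-0.91,0,0,0.6]]]' 20
```

```text
t: 1.8
tcp_pos: [0.2648, 0.3654, 0.1981]
tool_rot: [[-0.969, 0.247, 0.002], [0.247, 0.969, -0.003], [-0.003, -0.003, -1.0]]
wrist_force: [0.6, 0.3, -0.4]
gripper_width: 0.0552
grasp_force: 0.0
```

```bash
python3 -m creep '[[[-0.39,-0.67,0,0,0.6],[-0.39,-0.67,0,0,0.6],[-0.39,-0.67,0,0,0.6],[-0.39,-0.67,0,0,0.6],[-0.64,-1.0,0,0,0.6],[-0.64,-1.0,0,0,0.6],[-0.64,-1.0,0,0,0.6]]]' 20
```

```text
t: 2.5
tcp_pos: [0.3588, 0.0855, 0.1987]
tool_rot: [[-0.969, 0.246, 0.002], [0.246, 0.969, -0.001], [-0.002, -0.0, -1.0]]
wrist_force: [0.3, 0.7, 0.8]
gripper_width: 0.0553
grasp_force: 0.0
```

```bash
python3 -m creep '[[[-0.47,-0.85,0,-0.05,0.6],[-0.47,-0.85,0,-0.1,0.6],[-0.47,-0.85,0,-0.1,0.6],[-0.47,-0.85,0,-0.1,0.6],[-0.47,-0.85,0,-0.1,0.6],[-0.47,-0.85,0,-0.1,0.6]]]' 20
python3 - <<'E'
from h import *
im,d,P=cloud("top"); cv2.imwrite("pics/top1.png",im[...,::-1]); np.save("top1.npy",P)
Q=P[185:250,374:402].reshape(-1,3); Q=Q[(Q[:,2]>.08)&(Q[:,2]<.1)]
r=cv2.minAreaRect((Q[:,:2]*1000).astype(np.float32)); print(len(Q),r,np.median(Q,0))
# sleeve: dark pixels
M=(P[...,2]>.08)&(P[...,2]<.102)&(im.max(2)<70); M[:,:374]=0;M[:,405:]=0
q=P[M]; print(len(q),q.mean(0),cv2.minAreaRect((q[:,:2]*1000).astype(np.float32)))
o=get_obs();print(o["tcp_pos"],np.round(o["tool_rot"],3).tolist(),o["q"])
E
```

```text
t: 3.1
tcp_pos: [0.4218, -0.1494, 0.1988]
tool_rot: [[-0.996, 0.091, 0.002], [0.091, 0.996, -0.003], [-0.002, -0.003, -1.0]]
wrist_force: [-0.1, 0.7, 0.1]
gripper_width: 0.0551
grasp_force: 0.0
272 ((506.7547607421875, -333.5915222167969), (13.860525131225586, 100.33216094970703), 84.91341400146484) [ 0.50650914 -0.33268668  0.09188841]
216 [ 0.50783457 -0.33305223  0.09223722] ((507.7125244140625, -333.6767578125), (13.860525131225586, 68.70958709716797), 84.91341400146484)
[ 0.42101182 -0.14611481  0.19828829] [[-0.996, 0.088, 0.0], [0.088, 0.996, -0.001], [-0.0, -0.001, -1.0]] [ 0.00877345  0.09947648  0.28220251  2.05940993 -0.03238247  0.9863101
  1.79019377]
```

```bash
python3 -m creep '[[[-0.41,-0.71,0,0,0.5],[-0.41,-0.71,0,0,0.5],[-0.41,-0.71,0,0,0.5],[-0.41,-0.71,0,0,0.5],[-0.41,-0.71,0,0,0.5],[-0.41,-0.71,0,0,0.5],[-0.41,-0.71,0,0,0.5]]]' 20
python3 - <<'E'
from h import *
o=get_obs();print(o["tcp_pos"],np.round(o["tool_rot"],3).tolist(),o["q"])
E
```

```text
t: 3.85
tcp_pos: [0.5078, -0.3267, 0.1976]
tool_rot: [[-0.997, 0.081, -0.001], [0.081, 0.997, 0.002], [0.001, 0.002, -1.0]]
wrist_force: [-0.6, -0.9, 0.6]
gripper_width: 0.0462
grasp_force: 0.0
[ 0.50781272 -0.32669414  0.19761813] [[-0.997, 0.081, -0.001], [0.081, 0.997, 0.002], [0.001, 0.002, -1.0]] [ 0.24593246  0.40240351  0.36788791  1.69319211 -0.16226363  1.07796939
  2.1538777 ]
```

```bash
python3 -m creep '[[[0,-0.027,0.1,0,0.5],[0,-0.027,0.3,0,0.5],[0,-0.027,0.42,0,0.5],[0,-0.027,0.49,0,0.5],[0,-0.027,0.49,0,0.5],[0,-0.027,0.49,0,0.5]]]' 20
python3 - <<'E'
from h import *
im,d,P=cloud("scene"); cv2.imwrite("pics/s2.png",cv2.resize(im[170:300,220:420],None,fx=4,fy=4)[...,::-1])
im,d,P=cloud("top"); np.save("top2.npy",P);cv2.imwrite("pics/top2.png",im[...,::-1])
o=get_obs();print(o["tcp_pos"],o["wrist_force"],np.round(o["tool_rot"],3).tolist(),o["q"])
E
```

```text
t: 4.45
tcp_pos: [0.5075, -0.3347, 0.0765]
tool_rot: [[-0.997, 0.082, 0.001], [0.082, 0.997, 0.001], [-0.001, 0.001, -1.0]]
wrist_force: [-0.5, 0.5, 0.6]
gripper_width: 0.0459
grasp_force: 0.0
[ 0.50832947 -0.33625205  0.07763687] [0.62863456 0.52343317 0.43204377] [[-0.997, 0.083, 0.003], [0.083, 0.997, -0.001], [-0.003, -0.001, -1.0]] [ 0.29124259  0.5503239   0.33136197  1.77604011 -0.22941596  0.85016259
  2.21707956]
```

View pics/s2.png

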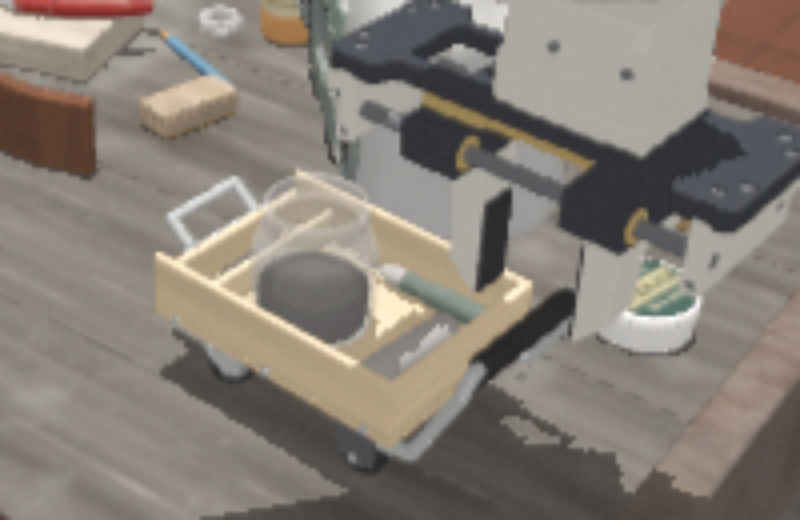

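The open fingers (about (490, 240) and (580, 300) in the crop) straddle the black sleeve at (530, 330), clear of the tray and jar. I'll close on it.

```bash
python3 -m creep '[[[0,0,0.006,0,0],[0,0,0.006,0,0],[0,0,0.006,0,0],[0,0,0.006,0,0],[0,0,0.006,0,0],[0,0,0.006,0,0],[0,0,0.006,0,0]]]' 30
python3 - <<'E'
from h import *
o=get_obs();print(o["tcp_pos"],o["gripper_width"],o["grasp_force"],o["wrist_force"],np.round(o["tool_rot"],3).tolist())
im,d,P=cloud("top"); np.save("top3.npy",P);cv2.imwrite("pics/top3.png",im[...,::-1])
E
```

```text
t: 5.25
tcp_pos: [0.5069, -0.3365, 0.0741]
tool_rot: [[-0.996, 0.084, -0.0], [0.084, 0.996, 0.0], [0.0, 0.0, -1.0]]
wrist_force: [-1.1, 0.3, -0.7]
gripper_width: 0.0006
grasp_force: 0.0
[ 0.50686731 -0.33654823  0.07413178] 0.0006385670902116168 0.0 [-1.13711249  0.25950951 -0.72300316] [[-0.996, 0.084, -0.0], [0.084, 0.996, 0.0], [0.0, 0.0, -1.0]]
```

View pics/top3.png

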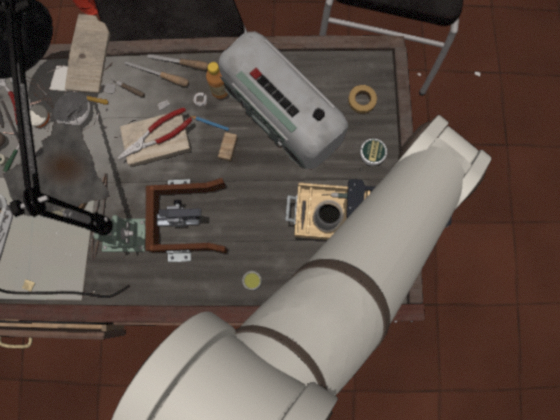

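The arm hides the rear of the caddy from above. The front wall is still near (297, 210), so the caddy hasn't moved, but the fingers shut on nothing. I'll check from the side.

Run:
```python
from h import *
im,d,P=cloud("scene"); cv2.imwrite("pics/s3.png",cv2.resize(im[200:290,260:400],None,fx=5.5,fy=5.5)[...,::-1]); np.save("s3.npy",P); np.save("s3im.npy",im)
```

```text
(no output)
```

View pics/s3.png

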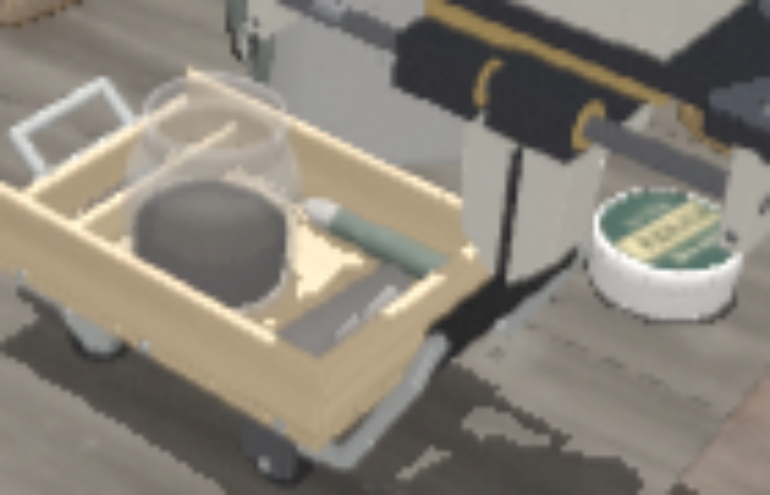

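Run:
```python
from h import *
P=np.load("s3.npy"); im=np.load("s3im.npy")
def at(x,y):
    u,v=260+x/5.5,200+y/5.5; q=P[int(v)-1:int(v)+2,int(u)-1:int(u)+2].reshape(-1,3); return np.round(np.nanmedian(q,0),4)
for n,p in dict(fingL=(488,255),fingR=(530,265),fingLm=(488,200),fingRm=(550,200),slL=(460,330),slM=(490,305),slR=(560,272),wallL=(330,400),sleeveEnd=(440,340)).items(): print(n,at(*p))
# fingers cloud lowest
m=np.zeros(P.shape[:2],bool); m[225:256,343:372]=1
Q=P[m&(im.min(2)>120)]; Q=Q[Q[:,2]>.05]; print("fing",np.nanpercentile(Q,[1,50,99],axis=0).round(4).tolist())
T=np.load("top3.npy")
q=T[175:250,285:320].reshape(-1,3); q=q[(q[:,2]>.055)&(q[:,2]<.08)]; print("front",np.percentile(q,[1,50,99],axis=0).round(4).tolist())
T=np.load("top1.npy")
q=T[175:250,285:320].reshape(-1,3); q=q[(q[:,2]>.055)&(q[:,2]<.08)]; print("front before",np.percentile(q,[1,50,99],axis=0).round(4).tolist())
o=get_obs();print(o["tcp_pos"],o["gripper_width"])
```

```text
fingL [ 0.4972 -0.33    0.1102]
fingR [ 0.4962 -0.3454  0.1136]
fingLm [ 0.4978 -0.3273  0.1303]
fingRm [ 0.4949 -0.3499  0.141 ]
slL [ 0.4775 -0.3334  0.0937]
slM [ 0.4958 -0.3347  0.0937]
slR [ 0.5313 -0.3399  0.0879]
wallL [ 0.4625 -0.298   0.0573]
sleeveEnd [ 0.4727 -0.3308  0.0928]
fing [[0.4936, -0.3561, 0.0559], [0.4976, -0.3397, 0.1311], [0.5641, -0.2869, 0.1578]]
front [[0.4653, -0.2017, 0.0558], [0.5199, -0.1606, 0.0631], [0.5766, -0.1326, 0.0767]]Traceback (most recent call last):
  File "<stdin>", line 12, in <module>
    return _quantile_unchecked(
        a, q, axis, out, overwrite_input, method, keepdims, weights)
    return _ureduce(a,
                    func=_quantile_ureduce_func,
    ...<5 lines>...
                    overwrite_input=overwrite_input,
                    method=method)
    r = func(a, **kwargs)
    result = _quantile(arr,
                       quantiles=q,
    ...<2 lines>...
                       out=out,
                       weights=wgt)
    slices_having_nans = np.isnan(arr[-1, ...])
                                  ~~~^^^^^^^^^
IndexError: index -1 is out of bounds for axis 0 with size 0
```

Run:
```python
from h import *
P=np.load("s3.npy"); im=np.load("s3im.npy")
for x in (480,500,520,535,550,565):
    u=int(260+x/5.5); print(x,[(v,int(im[v,u].max()),*np.round(P[v,u],3).tolist()) for v in range(240,256,2)])
```

```text
480 [(240, 172, 0.496, -0.327, 0.122), (242, 173, 0.497, -0.327, 0.118), (244, 171, 0.498, -0.327, 0.113), (246, 172, 0.497, -0.328, 0.109), (248, 183, 0.546, -0.306, 0.065), (250, 179, 0.547, -0.305, 0.06), (252, 70, 0.498, -0.329, 0.096), (254, 39, 0.492, -0.332, 0.097)]
500 [(240, 172, 0.498, -0.332, 0.124), (242, 171, 0.496, -0.333, 0.121), (244, 146, 0.497, -0.333, 0.116), (246, 119, 0.499, -0.333, 0.11), (248, 90, 0.5, -0.333, 0.106), (250, 43, 0.507, -0.33, 0.096), (252, 43, 0.503, -0.332, 0.094), (254, 42, 0.499, -0.335, 0.094)]
520 [(240, 170, 0.496, -0.34, 0.128), (242, 171, 0.496, -0.34, 0.124), (244, 171, 0.496, -0.341, 0.12), (246, 172, 0.498, -0.341, 0.115), (248, 172, 0.497, -0.342, 0.112), (250, 131, 0.496, -0.343, 0.108), (252, 40, 0.509, -0.337, 0.093), (254, 42, 0.51, -0.337, 0.088)]
535 [(240, 172, 0.496, -0.345, 0.13), (242, 172, 0.497, -0.346, 0.126), (244, 172, 0.494, -0.348, 0.125), (246, 172, 0.496, -0.347, 0.119), (248, 171, 0.497, -0.347, 0.114), (250, 66, 0.519, -0.338, 0.092), (252, 40, 0.519, -0.339, 0.088), (254, 142, 0.554, -0.324, 0.055)]
550 [(240, 173, 0.495, -0.351, 0.134), (242, 173, 0.494, -0.352, 0.131), (244, 175, 0.496, -0.352, 0.125), (246, 175, 0.496, -0.352, 0.121), (248, 92, 0.527, -0.34, 0.093), (250, 91, 0.528, -0.34, 0.088), (252, 145, 0.553, -0.33, 0.063), (254, 101, 0.622, -0.301, 0.002)]
565 [(240, 171, 0.497, -0.354, 0.134), (242, 171, 0.5, -0.353, 0.127), (244, 170, nan, nan, nan), (246, 130, 0.535, -0.34, 0.092), (248, 42, 0.536, -0.34, 0.088), (250, 145, 0.554, -0.333, 0.069), (252, 139, 0.631, -0.301, 0.002), (254, 128, 0.625, -0.305, 0.002)]
```

```bash
python3 -m creep '[[[0,0.01,0,0,0.5],[0,0.01,0,0,0.5],[0,0.01,0,0,0.5],[0,0.01,0,0,0.5],[0,0.01,0,0,0.5],[0,0.01,0.04,0,0.5],[0,0.01,0.08,0,0.5],[0,0.01,0.12,0,0.5],[0,0.01,0.12,0,0.5],[0,0.01,0.12,0,0.5]]]' 30
python3 - <<'E'
from h import *
o=get_obs();print(o["tcp_pos"],o["gripper_width"],o["wrist_force"])
im,d,P=cloud("scene"); cv2.imwrite("pics/s4.png",cv2.resize(im[200:290,260:400],None,fx=5.5,fy=5.5)[...,::-1]); np.save("s4.npy",P); np.save("s4im.npy",im)
E
```

```text
t: 6.35
tcp_pos: [0.5066, -0.3338, 0.0434]
tool_rot: [[-0.996, 0.084, -0.001], [0.084, 0.996, 0.001], [0.001, 0.001, -1.0]]
wrist_force: [-0.6, -0.1, 1.1]
gripper_width: 0.0461
grasp_force: 0.0
[ 0.50661166 -0.33381527  0.04341207] 0.04607306334700064 [-0.62753922 -0.12179366  1.09404863]
```

View pics/s4.png

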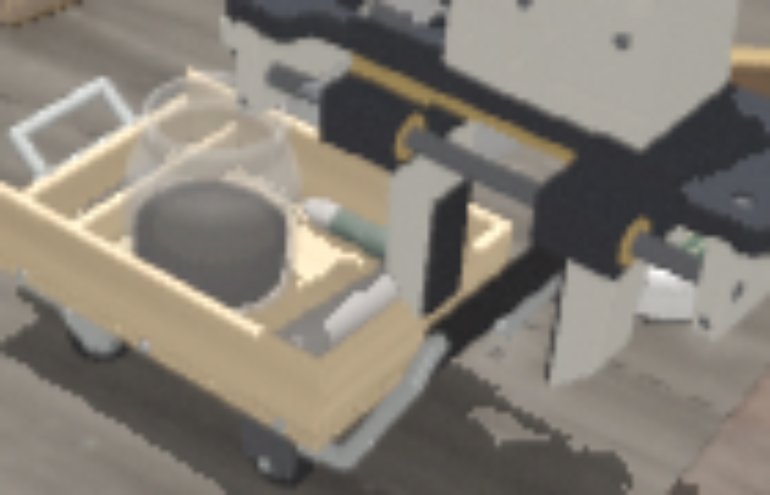

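The right finger's tip at (560, 380) is now below the level of the sleeve (500, 310), and the front finger is at (425, 300), between the sleeve and the tray. Closing.

```bash
python3 -m creep '[[[0,0,0,0,0],[0,0,0,0,0],[0,0,0,0,0],[0,0,0,0,0],[0,0,0,0,0]]]' 30
python3 - <<'E'
from h import *
o=get_obs();print(o["q"])
im,d,P=cloud("top"); np.save("top5.npy",P); cv2.imwrite("pics/top5.png",im[...,::-1])
for n,T in(("0",np.load("top0.npy")),("5",P)):
    S=T[178:248,284:325]
    q=S.reshape(-1,3); q=q[(q[:,2]>.03)&(q[:,2]<.08)]; print(n,len(q))
    st=q[(q[:,1]>-.15)&(q[:,2]>.055)]; print(" staple",len(st),cv2.minAreaRect((st[:,:2]*1000).astype(np.float32)), st.mean(0))
    w=q[(q[:,1]<-.148)&(q[:,1]>-.2)&(q[:,2]>.05)]; print(" nosewall",len(w),cv2.minAreaRect((w[:,:2]*1000).astype(np.float32)))
E
```

```text
t: 6.9
tcp_pos: [0.5073, -0.3339, 0.0444]
tool_rot: [[-0.997, 0.084, 0.0], [0.084, 0.997, 0.0], [-0.0, 0.0, -1.0]]
wrist_force: [-0.5, 0.1, 0.7]
gripper_width: 0.0118
grasp_force: 30.0
[ 0.30030038  0.59499343  0.31622225  1.79377261 -0.24789269  0.79160193
  2.22805486]
0 1539
 staple 119 ((511.3944396972656, -140.04629516601562), (18.811965942382812, 82.41350555419922), 89.3208999633789) [ 0.52107828 -0.13915297  0.06874452]
 nosewall 493 ((521.4152221679688, -175.0594024658203), (51.20305252075195, 113.25543975830078), 89.12908935546875)
5 1496
 staple 102 ((524.3912963867188, -141.21951293945312), (16.72456169128418, 53.628353118896484), 89.31825256347656) [ 0.52284614 -0.13914066  0.07007797]
 nosewall 491 ((521.329345703125, -174.1997528076172), (114.11648559570312, 50.489566802978516), 0.5507050156593323)
```

The sleeve is held (11.8 mm at 30 N). Next I'll roll it ahead about 75 mm along its own heading, gently, to let the castors swing.

```bash
python3 -m creep '[[[0,0.01,0,0.001,0],[0,0.03,0,0.002,0],[0,0.06,0,0.004,0],[0,0.09,0,0.006,0],[0,0.12,0,0.008,0],[0,0.15,0,0.01,0],[0,0.18,0,0.012,0],[0,0.21,0,0.013,0],[0,0.24,0,0.013,0],[0,0.27,0,0.013,0],[0,0.29,0,0.013,0],[0,0.3,0,0.013,0]]]' 30
cat > look.py <<'E'
from h import *
import sys
n=sys.argv[1]
im,d,T=cloud("top"); np.save(f"top{n}.npy",T); cv2.imwrite(f"pics/top{n}.png",im[...,::-1])
o=get_obs(); y=np.array(o["tool_rot"])[:2,1]; th=np.arctan2(y[1],y[0]); h=np.array(o["tcp_pos"])[:2]
print("tcp",o["tcp_pos"].round(4),"head",np.degrees(th).round(2),"F",np.round(o["wrist_force"],1),"Tz",np.round(o["wrist_torque"],2),"w",round(o["gripper_width"],4),"q7",o["q"][6].round(3))
bo=np.array([.5175,.003]); bt=np.radians(92.25); R=np.array([[np.cos(bt),np.sin(bt)],[-np.sin(bt),np.cos(bt)]])
c=np.array([np.cos(th),np.sin(th)])
for k,l in(("axle",.055),("nose",.18)): print(k,"bay X,Y mm",(R@(h+l*c-bo)*1000).round(1))
print("rel head rad",round(th-bt,4))
# image check: points in caddy frame, height of walls/staple, predicted by tool
q=T.reshape(-1,3); ok=np.isfinite(q).all(1); q=q[ok]
cx=(q[:,:2]-h)@c-.105; cy=(q[:,:2]-h)@np.array([-c[1],c[0]])
s=(cx>.083)&(cx<.105)&(abs(cy)<.045)&(q[:,2]>.06)&(q[:,2]<.08); 
if s.sum()>5: print("staple cx,cy mid",s.sum(),np.median(cx[s]).round(4),((cy[s].min()+cy[s].max())/2).round(4),(cy[s].max()-cy[s].min()).round(4))
for sg,nm in((1,"left"),(-1,"right")):
    w=(q[:,2]>.064)&(q[:,2]<.082)&(cx>-.03)&(cx<.07)&(sg*cy>.047)&(sg*cy<.064)
    if w.sum()>20:
        p=np.polyfit(cx[w],cy[w],1); print(nm,"wall",w.sum(),"cy@+40mm",np.polyval(p,.04).round(4),"slope",p[0].round(4))
E
python3 look.py 6
```

```text
t: 8.15
tcp_pos: [0.5139, -0.2584, 0.0443]
tool_rot: [[-0.995, 0.103, 0.0], [0.103, 0.995, 0.0], [-0.0, 0.0, -1.0]]
wrist_force: [0.7, -1.0, 1.7]
gripper_width: 0.0122
grasp_force: 30.0
tcp [ 0.5139 -0.2582  0.0442] head 84.09 F [-0.1  1.1  1.9] Tz [ 0.2  -0.17 -0.01] w 0.0121 q7 2.092
axle bay X,Y mm [-206.4    6.1]
nose bay X,Y mm [-82.7 -11.7]
rel head rad -0.1425
staple cx,cy mid 92 0.0916 -0.001 0.0533
left wall 37 cy@+40mm 0.0519 slope 0.0187
right wall 106 cy@+40mm -0.0529 slope -0.0013
```

```bash
python3 -m creep '[[[-0.001,0.014,0,-0.004,0],[-0.003,0.041,0,-0.011,0],[-0.006,0.076,0,-0.02,0],[-0.0075,0.11,0,-0.029,0],[-0.009,0.145,0,-0.038,0],[-0.0097,0.179,0,-0.047,0],[-0.01,0.214,0,-0.057,0],[-0.01,0.245,0,-0.065,0],[-0.0095,0.268,0,-0.072,0],[-0.0093,0.283,0,-0.075,0],[-0.0093,0.283,0,-0.075,0]]]' 30; python3 look.py 7
python3 - <<'E'
from h import *
im,d,P=cloud("scene"); np.save("s7.npy",P); cv2.imwrite("pics/s7.png",cv2.resize(im[170:290,150:310],None,fx=5,fy=5)[...,::-1])
T=np.load("top7.npy")
for y in(.05,.07,.09,.11,.13):
    r=[]
    for a,b in((.43,.47),(.56,.6)):
        q=T.reshape(-1,3); q=q[(abs(q[:,1]-y)<.01)&(q[:,0]>a)&(q[:,0]<b)&(q[:,2]>.044)&(q[:,2]<.056)]; r+=[len(q),q[:,0].mean().round(4)]
    print(y,r,(r[1]+r[3])/2)
E
```

```text
t: 9.3
tcp_pos: [0.5233, -0.1881, 0.0442]
tool_rot: [[-1.0, -0.015, 0.0], [-0.015, 1.0, 0.001], [-0.0, 0.001, -1.0]]
wrist_force: [1.7, 0.8, 1.8]
gripper_width: 0.0118
grasp_force: 30.0
tcp [ 0.5233 -0.1886  0.0442] head 90.81 F [1.3 0.  1.9] Tz [ 0.18 -0.4  -0.16] w 0.0119 q7 2.066
axle bay X,Y mm [-136.7    0.4]
nose bay X,Y mm [-11.8  -2.8]
rel head rad -0.0251
staple cx,cy mid 91 0.0921 -0.0026 0.0534
right wall 89 cy@+40mm -0.0541 slope -0.016
0.05 [55, np.float64(0.4507), 58, np.float64(0.5802)] 0.51545
0.07 [55, np.float64(0.4493), 54, np.float64(0.5802)] 0.51475
0.09 [54, np.float64(0.4486), 52, np.float64(0.5787)] 0.5136499999999999
0.11 [49, np.float64(0.4483), 51, np.float64(0.5788)] 0.51355
0.13 [48, np.float64(0.4485), 55, np.float64(0.5772)] 0.51285
```

View pics/s7.png

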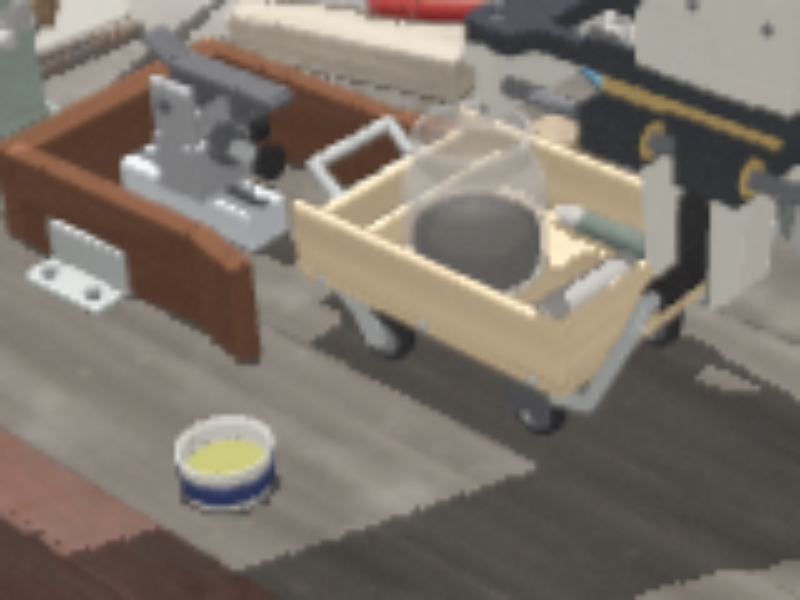

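The left castor at (385, 330) trails straight back from its pivot at (350, 300). The caddy sits level just outside the mouth, with its nose about 5 mm to the far side, so I'll turn a little more while creeping 20 mm.

```bash
python3 -m creep '[[[-0.002,0.008,0,-0.005,0],[-0.004,0.02,0,-0.012,0],[-0.006,0.035,0,-0.018,0],[-0.0075,0.05,0,-0.024,0],[-0.0085,0.065,0,-0.029,0],[-0.009,0.076,0,-0.032,0],[-0.009,0.08,0,-0.032,0],[-0.009,0.08,0,-0.032,0]]]' 30; sed -i 's/.5175,.003/.5170,.003/; s/92.25/91.9/' look.py; python3 look.py 8
python3 - <<'E'
from h import *
T=np.load("top8.npy"); q=T.reshape(-1,3)
# nose wall and staple extents in world
s=(q[:,0]>.44)&(q[:,0]<.6)
w=q[s&(q[:,1]>-.09)&(q[:,1]<-.01)&(q[:,2]>.055)&(q[:,2]<.082)]
for a in np.arange(-.09,.0,.01):
    z=w[abs(w[:,1]-a)<.005]; 
    if len(z): print(a.round(3),len(z),z[:,0].min().round(4),z[:,0].max().round(4))
E
```

```text
t: 10.2
tcp_pos: [0.5251, -0.1685, 0.0442]
tool_rot: [[-0.998, -0.064, -0.0], [-0.064, 0.998, 0.001], [0.0, 0.001, -1.0]]
wrist_force: [0.8, 1.0, 2.8]
gripper_width: 0.0123
grasp_force: 30.0
tcp [ 0.5251 -0.1687  0.0442] head 93.68 F [2.1 1.1 3.8] Tz [ 0.22 -0.31 -0.06] w 0.0122 q7 2.071
axle bay X,Y mm [-116.9   -0.7]
nose bay X,Y mm [8.  3.2]
rel head rad 0.0311
staple cx,cy mid 68 0.091 -0.0027 0.0536
right wall 85 cy@+40mm -0.0546 slope -0.0166
-0.06 1 0.5746 0.5746
-0.05 11 0.5698 0.5731
-0.04 19 0.5693 0.573
-0.03 19 0.5689 0.5731
-0.02 32 0.5279 0.5734
-0.01 33 0.5329 0.571
```

```bash
python3 -m creep '[[[0,0.006,0,0,0],[0,0.018,0,0,0],[-0.001,0.032,0,0,0],[-0.001,0.046,0,0,0],[-0.001,0.06,0,0,0],[-0.001,0.074,0,0,0],[-0.0015,0.088,0,0,0],[-0.0015,0.102,0,0,0],[-0.002,0.116,0,0,0],[-0.002,0.126,0,0,0],[-0.002,0.13,0,0,0],[-0.002,0.13,0,0,0]]]' 30;  python3 look.py 9
python3 - <<'E'
from h import *
T=np.load("top9.npy"); q=T.reshape(-1,3)
w=q[(q[:,0]>.44)&(q[:,0]<.6)&(q[:,1]>-.09)&(q[:,1]<.03)&(q[:,2]>.058)&(q[:,2]<.08)]
for a in np.arange(-.05,.03,.01):
    z=w[abs(w[:,1]-a)<.005]; 
    if len(z): print(a.round(3),len(z),z[:,0].min().round(4),z[:,0].max().round(4))
E
```

```text
t: 11.45
tcp_pos: [0.5234, -0.1365, 0.0442]
tool_rot: [[-0.998, -0.064, -0.0], [-0.064, 0.998, 0.0], [0.0, 0.0, -1.0]]
wrist_force: [1.6, -1.3, 2.9]
gripper_width: 0.0118
grasp_force: 30.0
tcp [ 0.5234 -0.1365  0.0442] head 93.67 F [ 1.1 -0.3  2.3] Tz [-0.03 -0.34 -0.03] w 0.0122 q7 2.012
axle bay X,Y mm [-84.6  -0.1]
nose bay X,Y mm [40.3  3.7]
rel head rad 0.0309
staple cx,cy mid 63 0.0907 -0.0025 0.0533
right wall 59 cy@+40mm -0.054 slope 0.003
-0.01 1 0.5702 0.5702
0.0 15 0.5664 0.5718
0.01 14 0.5659 0.5694
0.02 30 0.5435 0.5694
```

```bash
cat > feel.py <<'E'
from h import *
F=[]
for i in range(5):
    get_image("top"); o=get_obs(); F.append(o["wrist_force"])
print("F mean",np.mean(F,0).round(2),"tcp",o["tcp_pos"].round(4),"t",round(o["t"],2),"w",round(o["gripper_width"],4))
E
python3 feel.py; python3 -m creep '[[[0,0.006,0,0,0],[0,0.014,0,0,0],[0,0.022,0,0,0],[-0.0005,0.028,0,0,0],[-0.0005,0.032,0,0,0],[-0.0005,0.032,0,0,0]]]' 30; python3 feel.py
```

```text
F mean [1.55 0.09 3.8 ] tcp [ 0.5234 -0.1365  0.0442] t 11.75 w 0.012
t: 12.35
tcp_pos: [0.523, -0.1281, 0.0442]
tool_rot: [[-0.998, -0.064, -0.0], [-0.064, 0.998, 0.0], [0.0, 0.0, -1.0]]
wrist_force: [0.8, -0.4, 2.9]
gripper_width: 0.012
grasp_force: 30.0
F mean [1.2  0.41 3.93] tcp [ 0.523  -0.1282  0.0442] t 12.6 w 0.012
```

No contact yet (nose about 48 mm in). Next, steps of 6 mm.

```bash
python3 -m creep '[[[0,0.006,0,0,0],[0,0.012,0,0,0],[0,0.018,0,0,0],[-0.0005,0.024,0,0,0],[-0.0005,0.024,0,0,0]]]' 30; python3 feel.py
```

```text
t: 13.1
tcp_pos: [0.5227, -0.124, 0.0443]
tool_rot: [[-0.998, -0.063, 0.0], [-0.063, 0.998, -0.001], [-0.0, -0.002, -1.0]]
wrist_force: [1.5, -5.2, 2.4]
gripper_width: 0.012
grasp_force: 30.0
F mean [ 1.02 -5.16  2.9 ] tcp [ 0.5227 -0.124   0.0442] t 13.35 w 0.0119
```

```bash
python3 -c "
from h import *
T=np.load('top9.npy').reshape(-1,3)
q=T[(abs(T[:,0]-.514)<.03)&(T[:,1]>.02)&(T[:,1]<.15)&(T[:,2]>.015)]
for a in np.arange(.02,.15,.008):
    z=q[abs(q[:,1]-a)<.004]
    if len(z): print(a.round(3),len(z),np.percentile(z[:,2],[5,50,95]).round(3))"
```

```text
0.028 14 [0.039 0.043 0.052]
0.036 54 [0.039 0.055 0.062]
0.044 54 [0.058 0.061 0.092]
0.052 65 [0.048 0.08  0.093]
0.06 91 [0.018 0.073 0.092]
0.068 37 [0.042 0.088 0.091]
0.076 59 [0.017 0.056 0.09 ]
0.084 76 [0.018 0.053 0.089]
0.092 95 [0.036 0.076 0.088]
0.1 97 [0.035 0.077 0.089]
0.108 76 [0.035 0.078 0.088]
0.116 49 [0.051 0.085 0.09 ]
0.124 42 [0.019 0.089 0.093]
0.132 33 [0.017 0.02  0.093]
0.14 26 [0.017 0.019 0.023]
0.148 29 [0.016 0.02  0.047]
```

Contact: about 5 N at TCP y = −0.124. I'll press on in 2–3 mm steps.

```bash
python3 -m creep '[[[0,0.005,0,0,0],[0,0.01,0,0,0],[0,0.01,0,0,0]]]' 30; python3 feel.py
```

```text
t: 13.65
tcp_pos: [0.5226, -0.1219, 0.0443]
tool_rot: [[-0.998, -0.063, 0.0], [-0.063, 0.998, -0.002], [-0.0, -0.002, -1.0]]
wrist_force: [1.9, -5.8, 3.1]
gripper_width: 0.0119
grasp_force: 30.0
F mean [ 1.44 -6.01  2.77] tcp [ 0.5226 -0.1219  0.0442] t 13.9 w 0.0125
```

```bash
python3 -m creep '[[[0,0.005,0,0,0],[0,0.01,0,0,0],[0,0.01,0,0,0]]]' 30; python3 feel.py
```

```text
t: 14.2
tcp_pos: [0.5224, -0.1201, 0.0443]
tool_rot: [[-0.998, -0.062, 0.0], [-0.062, 0.998, -0.002], [-0.0, -0.002, -1.0]]
wrist_force: [1.4, -7.1, 2.5]
gripper_width: 0.0123
grasp_force: 30.0
F mean [ 1.36 -7.47  2.35] tcp [ 0.5224 -0.1202  0.0443] t 14.45 w 0.0117
```

```bash
python3 -m creep '[[[0,0.005,0,0,0],[0,0.01,0,0,0],[0,0.01,0,0,0]]]' 30; python3 feel.py
python3 - <<'E'
from h import *
im,d,P=cloud("scene"); np.save("s10.npy",P); cv2.imwrite("pics/s10.png",cv2.resize(im[165:255,150:280],None,fx=6,fy=6)[...,::-1])
E
```

```text
t: 14.75
tcp_pos: [0.5222, -0.1184, 0.0443]
tool_rot: [[-0.998, -0.062, 0.001], [-0.062, 0.998, -0.003], [-0.0, -0.003, -1.0]]
wrist_force: [1.3, -9.5, 1.7]
gripper_width: 0.0119
grasp_force: 30.0
F mean [ 1.48 -8.8   1.81] tcp [ 0.5222 -0.1184  0.0443] t 15.0 w 0.0124
```

View pics/s10.png

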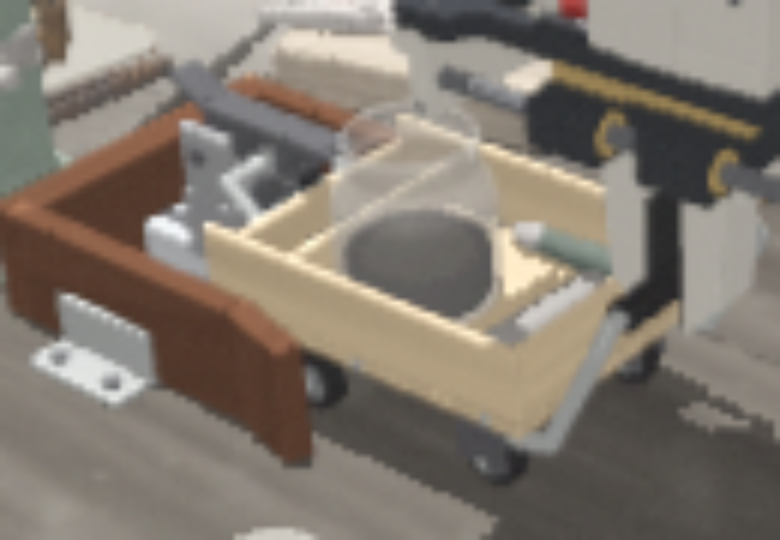

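The jar stands and the caddy is straight in the bay. The lever sits above the staple at about (260, 180). The force now rises at the spring rate, so the catch has probably dropped. To test it, I'll ease back and see whether it holds.

```bash
python3 -m creep '[[[0,-0.008,0,0,0],[0,-0.016,0,0,0],[0,-0.024,0,0,0],[0,-0.024,0,0,0]]]' 30; python3 feel.py
python3 - <<'E'
from h import *
P=cloud("top")[2]
for n,T in(("before",np.load("top9.npy")),("now",P)):
    T=T.reshape(-1,3); q=T[(abs(T[:,0]-.514)<.03)&(T[:,2]>.07)]
    print(n,[(round(a,3),np.percentile(q[abs(q[:,1]-a)<.005][:,2],90).round(4)) for a in np.arange(.05,.13,.01)])
E
```

```text
t: 15.45
tcp_pos: [0.5225, -0.1221, 0.0442]
tool_rot: [[-0.998, -0.063, -0.0], [-0.063, 0.998, -0.001], [0.0, -0.001, -1.0]]
wrist_force: [0.3, -5.2, 4.1]
gripper_width: 0.012
grasp_force: 30.0
F mean [ 0.79 -5.56  3.87] tcp [ 0.5225 -0.1221  0.0442] t 15.7 w 0.0121
before [(np.float64(0.05), np.float64(0.0925)), (np.float64(0.06), np.float64(0.091)), (np.float64(0.07), np.float64(0.0906)), (np.float64(0.08), np.float64(0.0897)), (np.float64(0.09), np.float64(0.0882)), (np.float64(0.1), np.float64(0.088)), (np.float64(0.11), np.float64(0.0874)), (np.float64(0.12), np.float64(0.0907))]
now [(np.float64(0.05), np.float64(0.0878)), (np.float64(0.06), np.float64(0.0871)), (np.float64(0.07), np.float64(0.0868)), (np.float64(0.08), np.float64(0.0873)), (np.float64(0.09), np.float64(0.0877)), (np.float64(0.1), np.float64(0.0864)), (np.float64(0.11), np.float64(0.0871)), (np.float64(0.12), np.float64(0.0939))]
```

```bash
python3 -m creep '[[[0,-0.006,0,0,0],[0,-0.012,0,0,0],[0,-0.012,0,0,0]]]' 30; python3 feel.py
python3 - <<'E'
from h import *
P=cloud("top")[2]
for n,T in(("t0",np.load("top0.npy")),("t5",np.load("top5.npy")),("now",P)):
    T=T.reshape(-1,3); q=T[(abs(T[:,0]-.514)<.03)&(T[:,2]>.07)]
    print(n,[(round(a,3),np.percentile(q[abs(q[:,1]-a)<.005][:,2],90).round(4)) for a in np.arange(.05,.13,.01)])
E
```

```text
t: 16.05
tcp_pos: [0.5226, -0.1222, 0.0441]
tool_rot: [[-0.998, -0.065, -0.001], [-0.065, 0.998, 0.002], [0.001, 0.002, -1.0]]
wrist_force: [-0.5, 0.9, 5.9]
gripper_width: 0.012
grasp_force: 30.0
F mean [-0.57  0.84  5.81] tcp [ 0.5226 -0.1222  0.0441] t 16.3 w 0.012
t0 [(np.float64(0.05), np.float64(0.0865)), (np.float64(0.06), np.float64(0.0873)), (np.float64(0.07), np.float64(0.0874)), (np.float64(0.08), np.float64(0.0866)), (np.float64(0.09), np.float64(0.0869)), (np.float64(0.1), np.float64(0.0863)), (np.float64(0.11), np.float64(0.0878)), (np.float64(0.12), np.float64(0.0943))]
t5 [(np.float64(0.05), np.float64(0.0873)), (np.float64(0.06), np.float64(0.0871)), (np.float64(0.07), np.float64(0.0868)), (np.float64(0.08), np.float64(0.0875)), (np.float64(0.09), np.float64(0.0856)), (np.float64(0.1), np.float64(0.087)), (np.float64(0.11), np.float64(0.0881)), (np.float64(0.12), np.float64(0.0947))]
now [(np.float64(0.05), np.float64(0.0866)), (np.float64(0.06), np.float64(0.0866)), (np.float64(0.07), np.float64(0.0869)), (np.float64(0.08), np.float64(0.087)), (np.float64(0.09), np.float64(0.0874)), (np.float64(0.1), np.float64(0.0866)), (np.float64(0.11), np.float64(0.0877)), (np.float64(0.12), np.float64(0.0935))]
```

It's caught: backing off 3 mm more left the TCP in place while the push force fell to about 0, and the lever is back at its rest height. Now I'll release and lift clear.

```bash
python3 -m creep '[[[0,0,0,0,0.5],[0,0,0,0,0.5],[0,0,0,0,0.5],[0,0,0,0,0.5],[0,0,0,0,0.5],[0,0,-0.05,0,0.5],[0,0,-0.15,0,0.5],[0,0,-0.3,0,0.5],[0,0,-0.45,0,0.5],[0,0,-0.6,0,0.5],[0,0,-0.6,0,0.5],[0,0,-0.6,0,0.5]]]' 30
python3 - <<'E'
from h import *
im,d,P=cloud("scene"); cv2.imwrite("pics/s11.png",cv2.resize(im[165:265,150:290],None,fx=5.5,fy=5.5)[...,::-1])
P=cloud("top")[2]; T=P.reshape(-1,3); q=T[(abs(T[:,0]-.514)<.03)&(T[:,2]>.07)]
print([(round(a,3),np.percentile(q[abs(q[:,1]-a)<.005][:,2],90).round(4)) for a in np.arange(.05,.13,.01)])
print(get_obs()["tcp_pos"],[(n,[np.round(b["at"],3).tolist() for b in boxes_of("top",n)[:1]]) for n in("flux_pot","sanding_block","rouge_tin","glass_jar")])
E
```

```text
t: 17.55
tcp_pos: [0.5236, -0.1243, 0.1959]
tool_rot: [[-0.998, -0.064, 0.003], [-0.064, 0.998, -0.0], [-0.003, -0.0, -1.0]]
wrist_force: [0.2, 0.1, -0.5]
gripper_width: 0.0457
grasp_force: 0.0Traceback (most recent call last):
  File "<stdin>", line 4, in <module>
    return _quantile_unchecked(
        a, q, axis, out, overwrite_input, method, keepdims, weights)
    return _ureduce(a,
                    func=_quantile_ureduce_func,
    ...<5 lines>...
                    overwrite_input=overwrite_input,
                    method=method)
    r = func(a, **kwargs)
    result = _quantile(arr,
                       quantiles=q,
    ...<2 lines>...
                       out=out,
                       weights=wgt)
    slices_having_nans = np.isnan(arr[-1, ...])
                                  ~~~^^^^^^^^^
IndexError: index -1 is out of bounds for axis 0 with size 0
```

View pics/s11.png

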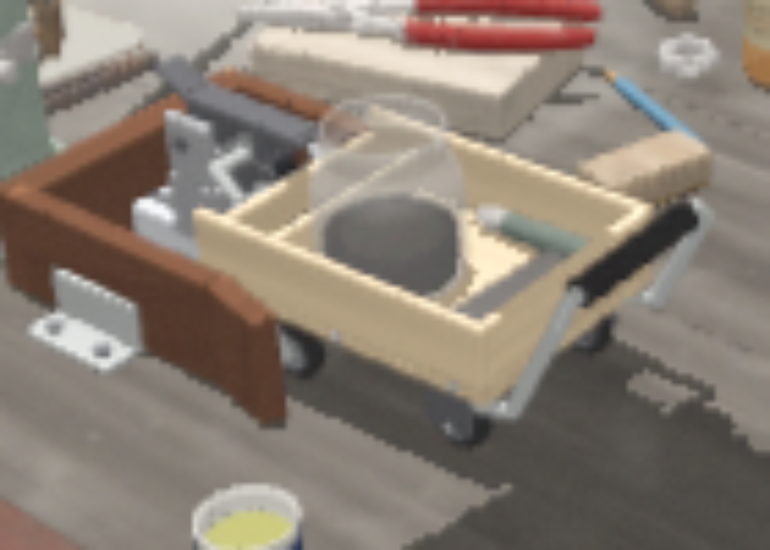

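The caddy is free of the gripper and still in the bay. Its nose is against the block under the lever at (270, 150), the jar stands upright at (390, 210), and the handle at (640, 250) is clear. The block and pot haven't moved, so I'm handing in.

```bash
python3 -c "
from cell import *
print(hand_in())"
```

```text
the job is handed in; nothing more can be done
None
```

The caddy is parked in the bay and handed in, but hand-in returned no verdict. It stayed in after I let go, the catch held when I eased back on the handle, and the jar was still upright in the last picture.

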